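# Empty the nutmeg insert into the pinch bowl

## Task

Lift the insert that holds the three nutmegs straight up out of the organiser frame, tip all its nutmegs into the green pinch bowl without handling them, then set the empty insert down gently, upright on the dark drying mat, ready for washing. Leave the bowl, the other inserts in the frame and everything else on the counter where they are.

Things in the scene. Friction and masses are not known exactly. Their poses are not given: they have to be found in the camera images.
- frame: bamboo organiser frame fixed to the counter, 111 (x) x 205 (y) x 40 mm high, three pockets side by side along its y at -67, 0 and +67 mm, each 103 x 63 mm inside, walls and floor 4 mm thick. An insert stands in each with 1.5 mm of play all round; it is free once its underside is above the 40 mm walls. Origin: centre of its underside. z up.
- nutmeg_insert: white plastic insert with the three nutmegs, 100-170 g, in any pocket, axes parallel to the frame's. Origin: centre of its 100 (x) x 60 (y) mm outline, at the underside; z up, +x to the tall back wall, -x to the pouring lip. Walls 3 mm; back and both side cheeks 60 mm high, 104 mm with the fixed bridge handle. Flat foot from x = -16 to +50 mm; beyond it a ramp rises to the lip.
- insert_handle (a point): centre of the nutmeg insert's bridge handle: a level bar 10 mm thick (along the insert's x), 60 mm long (along its y) and 14 mm tall, at x = 4, z = 97 mm of the insert; 30 mm of free space under the bar down to the rim of the cheeks, two posts carry its ends. Axes as the insert's.
- insert_lip (a point): middle of the nutmeg insert's pouring lip, at x = -50, z = 26 mm of the insert, 60 mm wide along y, no wall above it. From x = -16 mm the floor rises to it as a 35 degree ramp. Tipped lip-down by more than 35 degrees the nutmegs roll out over it; 50 to 60 degrees empties the insert. Axes as the insert's.
- insert_foot (a point): centre of the flat foot the nutmeg insert stands on (66 x 60 mm), at x = 17, z = 0 of the insert. Axes as the insert's.
- nutmeg1: whole nutmeg, a brown ball of 24 mm diameter, 11 g, one of three that lie loose in the nutmeg insert. Origin: its centre.
- nutmeg2: whole nutmeg, a brown ball of 24 mm diameter, 11 g, one of three that lie loose in the nutmeg insert. Origin: its centre.
- nutmeg3: whole nutmeg, a brown ball of 24 mm diameter, 11 g, one of three that lie loose in the nutmeg insert. Origin: its centre.
- bowl: green ceramic pinch bowl, loose, 280 g, standing upright: 116 mm across the rim, 48 mm high, wall 5 mm. Origin: centre of its underside, z up.
- mat: dark grey ribbed rubber drying mat fixed to the counter, 150 (x) x 130 (y) mm, 6 mm thick. Origin: centre of its underside, z up. The bowl and the mat may have changed places.
- cork_insert: the insert that holds two wine corks, plain white plastic, same body as the nutmeg insert (100 x 60 mm, cheeks 60 mm high, same bridge handle) but with two corks lying fast on its floor. Origin: centre of its 100 x 60 mm footprint at its underside, x towards its tall back wall, z up. Stays in the frame.
- clip_insert: the insert that holds three flat metal clips, plain white plastic, same body as the nutmeg insert (100 x 60 mm, cheeks 60 mm high, same bridge handle) but with three bar-shaped clips lying fast on its floor. Origin: centre of its 100 x 60 mm footprint at its underside, x towards its tall back wall, z up. Stays in the frame.
- grinder: aluminium pepper grinder, upright, 48 mm across, 138 mm high, at the far side of the counter. Origin: centre of its underside.
- bottle1: amber glass spice bottle, upright, 42 mm across, 95 mm high, far right. Origin: centre of its underside.
- bottle2: amber glass spice bottle, upright, 42 mm across, 95 mm high, far left. Origin: centre of its underside.
- tong: steel tong lying flat at the far side of the counter, about 240 mm long (along its x), 60 mm wide, 12 mm high. Origin: middle of its length, at its underside.
There are look-alikes about, which are no part of the job. Of the things that look like the bowl, the smaller one is meant. What is shaped like the mat but purple is not meant.

How it is judged:
On the way, in this order (a step that is already met when the one before it is completed fails the run):
1. the nutmeg insert is lifted clear above the frame, upright, all nutmegs still in it (height (world z) of nutmeg_insert above 0.045 m and angle between nutmeg_insert's own z axis and vertical below 0.3 rad and z of nutmeg1 in the frame of nutmeg_insert between 0 and 0.055 m and x of nutmeg1 in the frame of nutmeg_insert between -0.05 and 0.05 m and y of nutmeg1 in the frame of nutmeg_insert between -0.03 and 0.03 m and z of nutmeg2 in the frame of nutmeg_insert between 0 and 0.055 m and x of nutmeg2 in the frame of nutmeg_insert between -0.05 and 0.05 m and y of nutmeg2 in the frame of nutmeg_insert between -0.03 and 0.03 m and z of nutmeg3 in the frame of nutmeg_insert between 0 and 0.055 m and x of nutmeg3 in the frame of nutmeg_insert between -0.05 and 0.05 m and y of nutmeg3 in the frame of nutmeg_insert between -0.03 and 0.03 m), for 0.1 s.
2. all three nutmegs are in the bowl (horizontal distance between each of nutmeg1, nutmeg2, nutmeg3 and bowl below 0.05 m and z of nutmeg1 in the frame of bowl between 0 and 0.05 m and z of nutmeg2 in the frame of bowl between 0 and 0.05 m and z of nutmeg3 in the frame of bowl between 0 and 0.05 m), for 0.2 s.
At the end, for the whole second after the job is handed in: All nutmegs lie still in the upright bowl, below its rim. The empty insert stands released, still, upright (0.1 rad) on the mat, its foot centre within 55 mm (mat x) and 50 mm (mat y) of the mat's centre. The other inserts are in the frame, nothing else has been moved (all of step 2 and linear speed of each of nutmeg1, nutmeg2, nutmeg3 below 0.05 m/s and angle between each of bowl, nutmeg_insert's own z axis and vertical below 0.1 rad and linear speed of nutmeg_insert below 0.02 m/s and x of insert_foot in the frame of mat between -0.055 and 0.055 m and y of insert_foot in the frame of mat between -0.05 and 0.05 m and z of insert_foot in the frame of mat between 0.003 and 0.012 m); the robot touches nothing.
It fails at once if the nutmeg insert is tipped while still in the frame (angle between nutmeg_insert's own z axis and vertical above 0.25 rad and z of nutmeg_insert in the frame of frame below 0.036 m and x of nutmeg_insert in the frame of frame between -0.05 and 0.05 m and y of nutmeg_insert in the frame of frame between -0.1 and 0.1 m).
It fails at once if a nutmeg is handled with the fingers (contact force between the fingers and nutmeg1 above 3 N or contact force between the fingers and nutmeg2 above 3 N or contact force between the fingers and nutmeg3 above 3 N).
It fails at once if the insert is dropped or banged down onto the mat (linear speed of nutmeg_insert above 0.6 m/s and height (world z) of nutmeg_insert below 0.05 m and horizontal distance between nutmeg_insert and mat below 0.15 m).
It fails at once if the bowl is pushed more than 25 mm or tipped (distance of bowl from where it was at the start of the episode above 0.025 m or angle between bowl's own z axis and vertical above 0.3 rad).
It fails at once if another insert, the grinder, a bottle or the tong is shifted (inserts 15 mm, others 30 mm) or knocked over (distance of any of cork_insert, clip_insert from where it was at the start of the episode above 0.015 m or distance of any of grinder, bottle1, bottle2, tong from where it was at the start of the episode above 0.03 m or angle between any of grinder, bottle1, bottle2's own z axis and vertical above 0.4 rad).
It also fails if it takes over 61 s, if anything falls off the work surface, if the arm or the gripper's body presses on something with over 40 N, if the wrist force passes 120 N, or if a joint passes its speed limit or range.

## Robot

A 7-joint arm with a two-finger parallel gripper is mounted at the origin on the work surface. World frame = base frame: x ahead of the robot, y to its left, z up, the work surface at z = 0. Lengths are in m, angles in rad, forces in N, time in s.
With the tool pointing down it reaches from about 0.425 to 0.975 m from the base axis. Payload 16.7 kg.
Tool frame: the origin (TCP) lies at the very end of the fingers, on their centre line; the grasp point (between the pads) lies 19 mm behind it; z points along the fingers, y is the line along which they close (so a half turn about z gives the same grasp; the last joint's range is limited). The gripper opens to 85 mm and grips with 20 to 120 N. Pads are 22 mm wide; open, the fingers measure 114 mm over their backs; the gripper's body (76 mm by 85 mm) begins 54 mm behind the grasp point. The pads swing forward as they close: fully open they stand 13 mm farther back than shut.
Start: joints at [-1.383, 0.426, 0.074, 1.606, -0.034, 1.111, -0.067], TCP at [0.224, 0.637, 0.231] pointing down, gripper open.
Joint ranges: [-2.85, 2.85], [-0.5, 2.14], [-1.23, 1.37], [0.21, 2.46], [-1.02, 4.16], [0.16, 2.05], [-2.73, 2.73]. Speed limits (rad/s): [1.89, 1.89, 2.39, 2.39, 3.01, 3.01, 3.01].

## Interface

Orientations are given as a rotation vector (axis times angle).
In Python, from workcell import env gives the robot as it stands. The module is installed in compiled form; this text tells all that it offers.
- The arm moves only by the tool drive_tool, never from a script. Its argument "increments" is a list of rows, each a list of 2 entries, a list of its own where there are three numbers: the shift along the tool's x, y, z as a fraction of full scale, then the turn about the tool's z as a fraction of full scale. In form: [[[x, y, z], yaw], ...]. A call has 1 to 12 rows; each row is the pose to reach, as a shift and turn from the pose commanded when the call began, along the tool's axes at that moment, turning the shorter way round; what a row does not reach only later rows make up. Full scale, the value 1, is 0.25 m for a shift and 360 degrees for a turn. A row lasts 1/10 s, in which the tool goes at most 50 mm and 8.59 degrees, less where a joint would pass 70% of its speed; a pose out of reach is approached as far as the arm can. A call with a number of a shift or a turn outside -1 to 1 is refused whole. A call with a gripper value outside its range is refused whole. "jaw" is the closure, from 0 (fully open) to 1 (shut), set as the call begins (left out, the last holds). The fingers move at their own pace and stop on an object; "squeeze" is the grip in N (left out, the last holds). Time passes only in rows, so rows that repeat a pose let the fingers close. It gives the time, the measured TCP pose, the force, the opening and the grip force at its end, in the units of the state.
- env.read_state(): the state, without advancing time (a new reading comes with each control period).
- env.read_camera(name): name is "scene" or "top" or "wrist"; returns the picture (420x560x3 uint8, red, green, blue); there is no depth.
- env.camera_params(name): a dict with "intrinsics" (3x3 intrinsics, pixels), "R" (3x3) and "t" (3): a world point X has camera coordinates R X + t. Camera axes: x right, y down, z forward; pixel columns grow to the right and rows downward; lengths in m; the calibration is good to about 2 mm. A picture is of the moment at which its call begins: read the wrist's pose just before it. camera_params takes no time and is no camera call; for the wrist camera it gives the pose at the moment of the call.
- env.close_job(): hands the job in; it is judged then, once.
The state is a dict: "clock": time; "q": joint angles; "joint_vel": joint speeds; "joint_efforts": joint torques, N m; "ee_pos": TCP position; "tcp_rot": TCP orientation; "wrist_force": force on the tool from outside, world axes, zero at the start; "moment": the same for the moment, N m; "grip_width": opening from 0.0 (shut) to 1.0 (fully open); "grip_force": force on a finger pad.
Only numpy, scipy, OpenCV 4.12 (cv2) and the standard library are available. Lean on these libraries where they do the work, as an engineer would, in place of code of your own. Each camera call takes 0.05 s, during which the arm holds its last target. There are 200 camera calls.

## Working session

There is one attempt and no reset: what is moved stays moved. The work goes in short steps, Python scripts to look and compute and a tool call to move; the robot and the scene stay as the last step left them, time stands still between calls to the robot, and variables do not carry over. Pictures are saved under pics/ and viewed, at most 10 in all, crops included, and the job is handed in when it is done.

Besides the shell and the picture viewer there is one more tool, called after "Call:" as name(argument=value, ...), one argument or row to a line, values as JSON. drive_tool: Moves the arm, as the interface text tells. Its arguments: {"type":"object","properties":{"increments":{"type":"array"},"jaw":{"type":"number"},"squeeze":{"type":"number"}},"required":["increments"]}

```bash
mkdir -p pics
python3 - <<'E'
from workcell import env
import cv2
s=env.read_state();print(s['clock'],s['ee_pos'],s['tcp_rot'],s['grip_width'])
for n in ['scene','top']:
    im=env.read_camera(n);cv2.imwrite(f'pics/{n}0.png',im[:,:,::-1])
    p=env.camera_params(n);print(n,p['intrinsics'],p['R'],p['t'])
E
```

```text
0.0 [0.22357254 0.63648498 0.23064618] [-5.28017006e-01 -3.09679158e+00  1.87421578e-03] 0.9996307887402143
scene [[518.99935687   0.         279.56521944]
 [  0.         518.99935687 218.10007738]
 [  0.           0.           1.        ]] [[-0.17393394  0.98474081 -0.00570198]
 [ 0.82759219  0.14303392 -0.54280058]
 [-0.53370231 -0.09913036 -0.83984226]] [ 0.12050658 -0.36879393  1.72621815]
top [[507.39303719   0.         279.32016449]
 [  0.         507.39303719 212.88378382]
 [  0.           0.           1.        ]] [[-0.0174732  -0.99955604  0.02413317]
 [-0.9921546   0.01434536 -0.1241912 ]
 [ 0.12378986 -0.02611385 -0.99196479]] [-0.03410289  0.54558145  1.24441095]
```

View pics/top0.png

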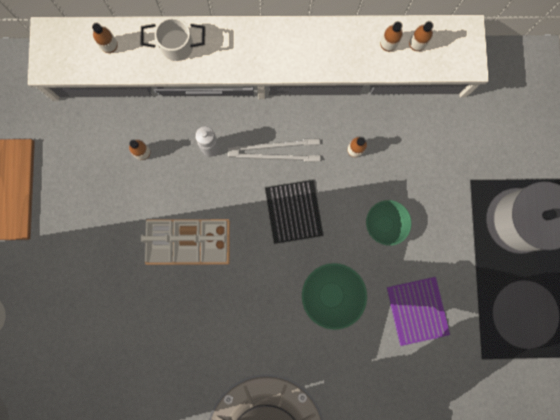

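View pics/scene0.png

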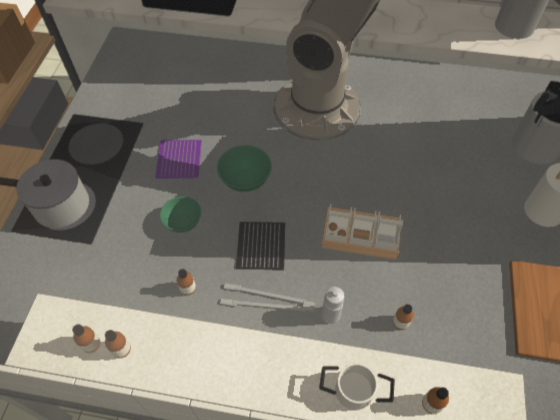

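Top view: candidates for the bowl are two green ones, at (389,222) and (334,296); the smaller, at (389,222), is meant. For the mat, dark grey (294,211) is meant and purple (418,311) is not. Among the inserts in the frame, the right one at (214,240) shows brown balls. The middle one (188,240) holds corks and the left one (158,242) clips. I'll measure and crop to confirm.

```bash
cat > h.py <<'E'
import cv2,numpy as np
from workcell import env
def ray(n,uv,z):
    p=env.camera_params(n);R,t=p['R'],p['t'];c=-R.T@t
    d=R.T@np.linalg.solve(p['intrinsics'],[uv[0],uv[1],1.]);return c+d*(z-c[2])/d[2]
def px(n,X):
    p=env.camera_params(n);v=p['intrinsics']@(p['R']@np.asarray(X,float)+p['t']);return v[:2]/v[2]
def tri(u1,u2):
    A=[];b=[]
    for n,uv in (('top',u1),('scene',u2)):
        p=env.camera_params(n);P=p['intrinsics']@np.c_[p['R'],p['t']]
        for i in (0,1):
            r=uv[i]*P[2]-P[i];A.append(r[:3]);b.append(-r[3])
    return np.linalg.lstsq(np.array(A),np.array(b),rcond=None)[0]
E
python3 - <<'E'
from h import *
for n in ['top','scene']:
    im=cv2.imread(f'pics/{n}0.png');hsv=cv2.cvtColor(im,cv2.COLOR_BGR2HSV)
    masks={'green':cv2.inRange(hsv,(60,80,20),(90,255,255)),'dark':cv2.inRange(hsv,(0,0,0),(180,90,45)),'bamboo':cv2.inRange(hsv,(5,60,90),(20,170,255))}
    for k,m in masks.items():
        z={'green':.048,'dark':.006,'bamboo':.04}[k]
        m=cv2.morphologyEx(m,cv2.MORPH_CLOSE,np.ones((5,5)))
        for c in cv2.findContours(m,0,2)[0]:
            if cv2.contourArea(c)<300: continue
            hull=cv2.convexHull(c)[:,0].astype(float)
            w=np.array([ray(n,q,z)[:2] for q in hull],np.float32)
            if k=='green': print(n,k,cv2.minEnclosingCircle(w),hull.mean(0))
            else:
                r=cv2.minAreaRect(w); 
                if max(r[1])<.3: print(n,k,r,hull.mean(0))
im=cv2.imread('pics/top0.png')[205:280,130:245];im2=cv2.imread('pics/scene0.png')[195:270,310:425]
cv2.imwrite('pics/crop0.png',np.hstack([cv2.resize(i,None,fx=3.4,fy=5,interpolation=2) if 0 else cv2.resize(i,None,fx=3.4,fy=3.4,interpolation=2) for i in (im,im2)]))
E
```

```text
top green ((0.33665165305137634, -0.1724100559949875), 0.07816202193498611) [334.77419355 293.35483871]
top green ((0.5158737301826477, -0.3154078722000122), 0.055145200341939926) [387.48148148 221.55555556]
top dark ((0.5517294406890869, -0.08046919852495193), (0.1428837776184082, 0.12627452611923218), 8.255563735961914) [293.21428571 216.85714286]
top bamboo ((0.4762287437915802, 0.18643833696842194), (0.2065349817276001, 0.1119426041841507), 89.15472412109375) [193.         244.42857143]
top bamboo ((0.6143803596496582, 0.6182923913002014), (0.2557865083217621, 0.07984845340251923), 0.12837356328964233) [ 19.1 203.3]
scene dark ((0.5266355872154236, -0.08192689716815948), (0.09088333696126938, 0.12277556955814362), 9.809988021850586) [257.         238.11111111]
scene dark ((0.2985818386077881, -0.6621633172035217), (0.25424307584762573, 0.23679208755493164), 0.12370455265045166) [ 93.78571429 147.28571429]
scene dark ((-0.1524953842163086, 0.7535511255264282), (0.07900606095790863, 0.2092330902814865), 83.76499938964844) [545.2 103.3]
scene dark ((-0.26675450801849365, -0.047308385372161865), (0.18363870680332184, 0.13661406934261322), 9.151963233947754) [312.73913043  52.2173913 ]
scene bamboo ((0.6297924518585205, 0.6456843614578247), (0.12274149060249329, 0.258309930562973), 89.89261627197266) [528.625 311.125]
scene bamboo ((0.4850460886955261, 0.1900133490562439), (0.20465925335884094, 0.13580438494682312), 89.16441345214844) [359.11764706 234.52941176]
scene bamboo ((0.5652714371681213, -0.8018717169761658), (0.16011103987693787, 0.0469248928129673), 26.355388641357422) [  9.22222222 200.55555556]
```

View pics/crop0.png

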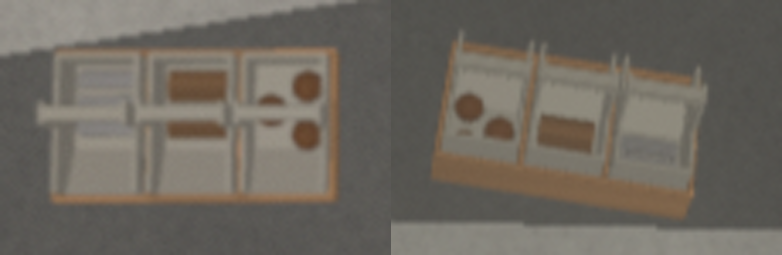

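The crop confirms it. Left half (top view): three brown balls in the right-hand pocket, with its handle bar centred near top px (212,238). Corks are in the middle and clips on the left. The balls lie on the far (+x) side and the bare ramp is on the near side, so the insert's +x (back) points to world +x.

Next I'll check the handle position and the obstacles.

Run:
```python
from h import *
print('bar',ray('top',(212.4,238.2),.108))
im=cv2.imread('pics/top0.png');hsv=cv2.cvtColor(im,cv2.COLOR_BGR2HSV)
# bar: bright low-saturation row profile in columns 206..222
g=im.mean(2)
print(g[228:262,208:222:2].astype(int))
for nm,uv,z in [('bottle1',(357,147),.05),('bottle2',(138,148),.05),('grinder',(206,138),.1),('tong L',(232,154),.01),('tong R',(320,158),.01)]: print(nm,ray('top',uv,z))
print('bowl tri',tri((387.5,221.5),(181,213)))
# predicted handle ends from frame pose (yaw -0.85deg)
a=np.radians(-.85);R=np.array([[np.cos(a),-np.sin(a)],[np.sin(a),np.cos(a)]])
h=np.r_[np.array([.476,.186])+R@[.004,-.067],.108];print('handle',h,px('top',h),px('scene',h))
```

```text
bar [0.47806271 0.11759847 0.108     ]
[[144 144 143 142 104  71  71]
 [144 141 142 141  92  72  74]
 [143 142 144 142  87  73  74]
 [141 140 144 144  92  73  75]
 [123 119 138 143 102  73  74]
 [ 91  87 114 142 121  80  72]
 [ 73  73  85 134 136 102  86]
 [ 91  90  91 127 136 123 113]
 [124 124 122 131 136 136 134]
 [141 142 141 143 143 143 144]
 [143 143 143 144 145 145 144]
 [131 131 132 136 136 132 131]
 [104 102 108 134 129 104 101]
 [ 95  90 110 140 120  75  76]
 [123 120 132 144 105  72  72]
 [141 141 143 143  93  70  74]
 [144 144 145 140  85  75  74]
 [143 145 143 142  87  75  74]
 [144 142 143 142 103  72  74]
 [142 140 143 143 120  75  71]
 [137 139 137 137 131  94  81]
 [131 130 131 133 132 117 109]
 [130 130 128 130 131 128 128]
 [128 129 129 129 130 130 131]
 [129 130 130 129 129 130 130]
 [130 131 129 130 130 130 130]
 [129 129 130 129 129 128 129]
 [129 130 130 129 130 130 130]
 [129 129 129 130 130 131 129]
 [130 128 130 130 131 128 130]
 [128 129 130 130 128 130 130]
 [129 132 129 129 128 129 130]
 [129 129 129 128 129 130 128]
 [125 126 126 126 127 128 125]]
bottle1 [ 0.70881087 -0.24271375  0.05      ]
bottle2 [0.71243842 0.30988421 0.05      ]
grinder [0.72244813 0.13365287 0.1       ]
tong L [0.7041142  0.07694129 0.01      ]
tong R [ 0.69078863 -0.15214821  0.01      ]
bowl tri [ 0.51676326 -0.30955182  0.05341452]
handle [0.47900563 0.11894803 0.108     ] [211.8240633  237.80877178] [337.87666176 212.7960111 ]
```

Call:
drive_tool(
  increments=[
    [[0,0,0],0.196],
    [[0,0,0],0.196],
    [[0,0,0],0.196],
    [[0,0,0],0.196],
    [[0,0,0],0.196],
    [[0,0,0],0.196],
    [[0,0,0],0.196],
    [[0,0,0],0.196],
    [[0,0,0],0.196],
  ],
  jaw=0,
  squeeze=60,
)

```text
clock: 1.0
ee_pos: [0.2235, 0.6367, 0.2309]
tcp_rot: [2.223, 2.219, -0.001]
wrist_force: [-1.1, 0.3, 0.2]
grip_width: 1.0
grip_force: 0.0
```

Call:
drive_tool(
  increments=[
    [[-1,0.5,0],0],
    [[-1,0.5,0],0],
    [[-1,0.5,0],0],
    [[-1,0.5,0],0],
    [[-1,0.5,0],0],
    [[-1,0.5,0],0],
  ],
)

```text
clock: 1.6
ee_pos: [0.3506, 0.3834, 0.2314]
tcp_rot: [2.219, 2.224, -0.0]
wrist_force: [0.1, 0.8, -0.0]
grip_width: 0.996
grip_force: 0.0
```

Call:
drive_tool(
  increments=[
    [[-1,0.512,0],0],
    [[-1,0.512,0],0],
    [[-1,0.512,0],0],
    [[-1,0.512,0],0],
    [[-1,0.512,0],0],
    [[-1,0.512,0],0],
    [[-1,0.512,0.1],0],
    [[-1,0.512,0.1],0],
  ],
)

```text
clock: 2.4
ee_pos: [0.4764, 0.1359, 0.2045]
tcp_rot: [-2.218, -2.224, 0.005]
wrist_force: [-0.0, 0.9, 1.3]
grip_width: 0.997
grip_force: 0.0
```

Run:
```python
from h import *
s=env.read_state();print(s['clock'],s['ee_pos'],s['tcp_rot'],s['q'])
for X in [(.4794,.119,.108),(.4794,.149,.108),(.4794,.089,.108)]: print(px('wrist',X))
cv2.imwrite('pics/w1.png',env.read_camera('wrist')[:,:,::-1])
```

```text
2.4 [0.47640348 0.13590207 0.20445377] [-2.21812745 -2.22389679  0.00525542] [-0.96397171  0.17958984  0.62913691  2.05548014 -0.12870191  0.94760563
 -0.26419818]
[286.96209809 228.37241345]
[287.28298922 193.66468236]
[286.66375371 260.64147742]
```

View pics/w1.png

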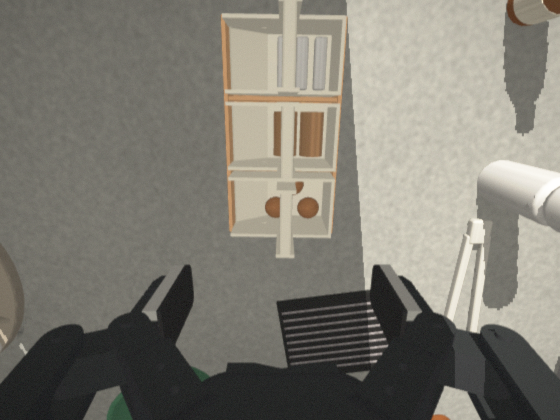

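The wrist view shows the nutmeg insert's bar centred at about (286,224) against a predicted (287,228), so within 3 mm. The balls are at (275,207), (308,207) and (297,186). I'll descend and grip across the bar.

Call:
drive_tool(
  increments=[
    [[-0.07,0.006,0.15],0],
    [[-0.07,0.006,0.3],0],
    [[-0.07,0.006,0.4],0],
    [[-0.07,0.006,0.494],0],
    [[-0.07,0.006,0.494],0],
    [[-0.07,0.006,0.494],0],
  ],
)

```text
clock: 3.05
ee_pos: [0.4791, 0.1203, 0.0837]
tcp_rot: [-2.218, -2.225, 0.0]
wrist_force: [-0.1, 0.4, 0.9]
grip_width: 1.001
grip_force: 0.0
```

Call:
drive_tool(
  increments=[
    [[0,0,0],0],
    [[0,0,0],0],
    [[0,0,0],0],
    [[0,0,0],0],
    [[0,0,0],0],
    [[0,0,0],0],
    [[0,0,0],0],
    [[0,0,0],0],
  ],
  jaw=1,
  squeeze=60,
)

```text
clock: 3.85
ee_pos: [0.4792, 0.1198, 0.0831]
tcp_rot: [-2.22, -2.223, -0.001]
wrist_force: [-1.5, -0.6, 6.5]
grip_width: 0.101
grip_force: 58.9
```

Call:
drive_tool(
  increments=[
    [[0,0,-0.04],0],
    [[0,0,-0.08],0],
    [[0,0,-0.12],0],
    [[0,0,-0.18],0],
    [[0,0,-0.24],0],
    [[0,0,-0.3],0],
    [[0,0,-0.36],0],
    [[0,0,-0.42],0],
    [[0,0,-0.42],0],
    [[0,0,-0.42],0],
  ],
)

```text
clock: 4.85
ee_pos: [0.4789, 0.1198, 0.1881]
tcp_rot: [-2.219, -2.223, -0.001]
wrist_force: [-0.5, 0.3, -3.1]
grip_width: 0.103
grip_force: 58.6
```

Run:
```python
from h import *
s=env.read_state();print(s['clock'],s['ee_pos'],s['wrist_force'],s['q'])
a=env.read_camera('scene')[:,:,::-1]; b=env.read_camera('top')[:,:,::-1]
c=cv2.resize(a[120:300,170:450],None,fx=1.4,fy=1.4); d=cv2.resize(b[150:330,120:400],None,fx=1.4,fy=1.4)
cv2.imwrite('pics/s2.png',np.hstack([c,d]))
```

```text
4.85 [0.47891757 0.11984198 0.1880939 ] [-0.4534691   0.27948082 -3.12144682] [-0.94210236  0.20076865  0.64729     2.07920591 -0.15401121  0.90645634
 -0.20748136]
```

View pics/s2.png

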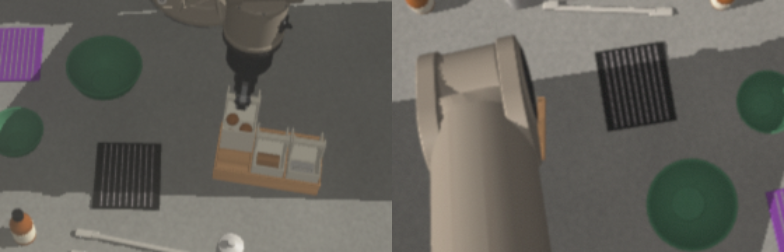

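Lifted: in the scene crop the insert hangs upright above its pocket at (240,120) with the nutmegs inside, and the force shows about 3 N of load. The interface can't tilt the wrist. So I'll set the insert on the mat and regrip the handle by its ends, which makes a pivot. Then I'll rock it about 30° over the foot's front edge, carry it tilted to the bowl and pull it away quickly so the nutmegs roll off the nearly level ramp.

Call:
drive_tool(
  increments=[
    [[-0.04,0.01,-0.03],0],
    [[-0.12,0.04,-0.05],0],
    [[-0.22,0.08,-0.05],0],
    [[-0.34,0.12,-0.05],0],
    [[-0.46,0.16,-0.05],-0.01],
    [[-0.57,0.19,-0.05],-0.025],
    [[-0.66,0.22,-0.05],-0.045],
    [[-0.73,0.245,-0.05],-0.065],
    [[-0.78,0.26,-0.05],-0.085],
    [[-0.81,0.27,-0.05],-0.105],
    [[-0.82,0.276,-0.05],-0.125],
    [[-0.82,0.276,-0.05],-0.145],
  ],
)

```text
clock: 6.15
ee_pos: [0.5481, -0.0869, 0.2003]
tcp_rot: [-1.01, -2.974, 0.001]
wrist_force: [-0.3, 0.2, -1.4]
grip_width: 0.106
grip_force: 58.6
```

Call:
drive_tool(
  increments=[
    [[0,0,0],-0.02],
    [[0,0,0],-0.04],
    [[0,0,0],-0.06],
    [[0,0,0],-0.08],
    [[0,0,0],-0.095],
    [[0,0,0],-0.103],
    [[0,0,0],-0.105],
    [[0,0,0],-0.105],
  ],
)

```text
clock: 6.95
ee_pos: [0.5481, -0.0859, 0.2003]
tcp_rot: [-0.0, -3.141, 0.0]
wrist_force: [-0.8, -0.5, -0.8]
grip_width: 0.108
grip_force: 58.6
```

Call:
drive_tool(
  increments=[
    [[0,0,0.06],0],
    [[0,0,0.14],0],
    [[0,0,0.22],0],
    [[0,0,0.3],0],
    [[0,0,0.37],0],
    [[0,0,0.41],0],
    [[0,0,0.43],0],
    [[0,0,0.44],0],
    [[0,0,0.45],0],
    [[0,0,0.455],0],
    [[0,0,0.46],0],
    [[0,0,0.46],0],
  ],
)

```text
clock: 8.15
ee_pos: [0.5483, -0.0852, 0.0855]
tcp_rot: [-0.002, 3.141, 0.0]
wrist_force: [-0.2, 0.8, -0.9]
grip_width: 0.107
grip_force: 58.6
```

Run:
```python
from h import *
s=env.read_state();print(s['clock'],s['ee_pos'],s['wrist_force'],s['q'])
a=env.read_camera('scene')[:,:,::-1]
cv2.imwrite('pics/s3.png',cv2.resize(a[120:300,150:390],None,fx=3,fy=3))
```

```text
8.15 [ 0.54828667 -0.08519045  0.08545564] [-0.16188411  0.76162122 -0.93792548] [-0.25752507  0.43312391  0.36818204  2.01709575 -0.22854129  0.73011457
  1.82311916]
```

View pics/s3.png

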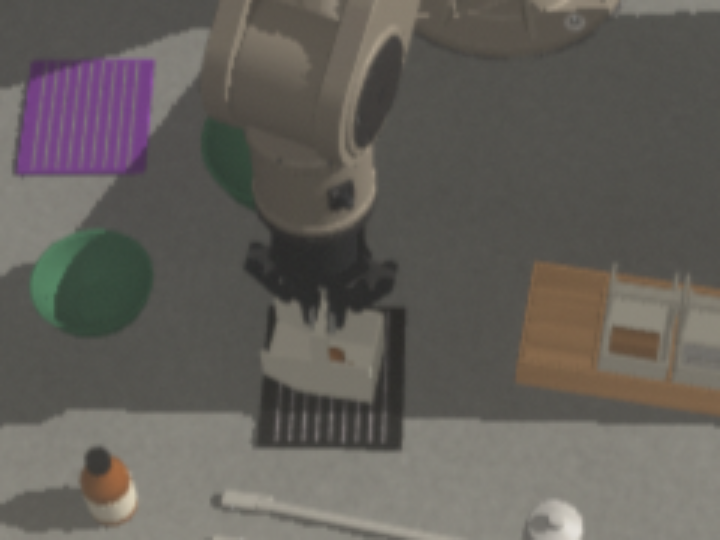

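The insert is over the mat at (325,350) in the crop, upright with a nutmeg visible, and about at the surface. I'll ease it down to contact and release.

Call:
drive_tool(
  increments=[
    [[0,0,0.003],0],
    [[0,0,0.006],0],
    [[0,0,0.006],0],
  ],
)

```text
clock: 8.5
ee_pos: [0.5488, -0.0853, 0.0851]
tcp_rot: [-0.002, 3.14, 0.001]
wrist_force: [-6.8, 1.8, 22.9]
grip_width: 0.107
grip_force: 62.1
```

Call:
drive_tool(
  increments=[
    [[0,0,0],0],
    [[0,0,0],0],
    [[0,0,0],0],
    [[0,0,0],0],
    [[0,0,0],0],
    [[0,0,0],0],
  ],
  jaw=0,
)

```text
clock: 9.1
ee_pos: [0.5482, -0.0852, 0.0837]
tcp_rot: [0.002, -3.141, 0.0]
wrist_force: [0.1, -1.0, 0.2]
grip_width: 1.001
grip_force: 0.0
```

Call:
drive_tool(
  increments=[
    [[0,0,-0.1],0],
    [[0,0,-0.24],0],
    [[0,0,-0.28],0.02],
    [[0,0,-0.28],0.045],
    [[0,0,-0.28],0.07],
    [[0,0,-0.28],0.095],
    [[0,0,-0.28],0.12],
    [[0,0,-0.28],0.145],
    [[0,0,-0.28],0.17],
    [[0,0,-0.28],0.195],
    [[0,0,-0.28],0.22],
    [[0,0,-0.28],0.25],
  ],
)

```text
clock: 10.3
ee_pos: [0.5482, -0.0852, 0.1538]
tcp_rot: [2.119, 2.32, 0.0]
wrist_force: [-0.5, 0.2, -0.5]
grip_width: 1.002
grip_force: 0.0
```

Call:
drive_tool(
  increments=[
    [[0,0,0],0.012],
    [[0,0,0],0.012],
  ],
)

```text
clock: 10.5
ee_pos: [0.5482, -0.0851, 0.1537]
tcp_rot: [2.199, 2.244, -0.001]
wrist_force: [-0.6, 0.0, -0.4]
grip_width: 1.004
grip_force: 0.0
```

Call:
drive_tool(
  increments=[
    [[0,0,0.08],0.003],
    [[0,0,0.18],0.003],
    [[0,0,0.25],0.003],
    [[0,0,0.29],0.003],
    [[0,0,0.312],0.003],
    [[0,0,0.312],0.003],
  ],
)

```text
clock: 11.1
ee_pos: [0.5482, -0.0854, 0.0757]
tcp_rot: [-2.218, -2.225, 0.001]
wrist_force: [0.2, -0.5, 0.9]
grip_width: 1.003
grip_force: 0.0
```

Call:
drive_tool(
  increments=[
    [[0,0,0],0],
    [[0,0,0],0],
    [[0,0,0],0],
    [[0,0,0],0],
    [[0,0,0],0],
    [[0,0,0],0],
  ],
  jaw=1,
  squeeze=20,
)

```text
clock: 11.7
ee_pos: [0.5485, -0.0853, 0.0766]
tcp_rot: [2.218, 2.224, 0.001]
wrist_force: [-2.1, -0.2, 6.3]
grip_width: 0.699
grip_force: 22.4
```

Run:
```python
from h import *
s=env.read_state();print(s['clock'],s['ee_pos'],s['tcp_rot'],s['wrist_force'],s['q'])
a=env.read_camera('scene')[:,:,::-1]
b=env.read_camera('wrist')[:,:,::-1]
cv2.imwrite('pics/s4.png',np.hstack([cv2.resize(a[170:290,200:330],(390,360)),cv2.resize(b,(400,360))]))
```

```text
11.7 [ 0.54853773 -0.08528794  0.07660027] [2.21839690e+00 2.22379254e+00 1.28104122e-03] [-2.11708537 -0.2085498   6.28818641] [-0.49264554  0.51655369  0.68271687  2.03467117 -0.47572892  0.74922432
  0.48567498]
```

View pics/s4.png

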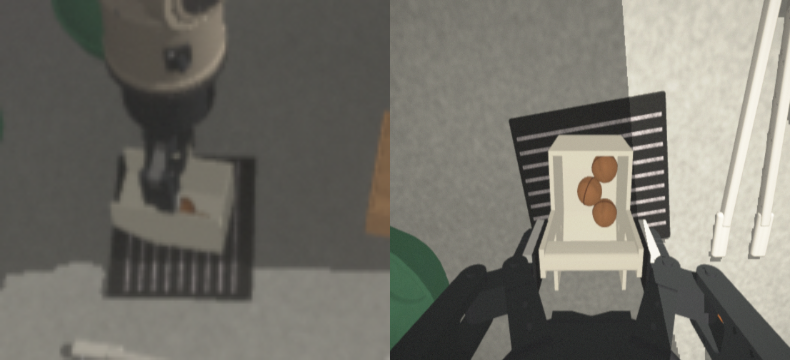

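The insert is held by its handle ends: opening 59 mm, and in the wrist view all three nutmegs lie on the floor at (605,167), (590,191) and (605,212). I'll rock it the first 10° about the foot's front edge and check.

Call:
drive_tool(
  increments=[
    [[-0.02,0,-0.002],0],
    [[-0.04,0,-0.004],0],
    [[-0.055,0,-0.005],0],
    [[-0.069,0,-0.005],0],
    [[-0.069,0,-0.005],0],
  ],
)

```text
clock: 12.3
ee_pos: [0.5482, -0.1031, 0.0771]
tcp_rot: [2.22, 2.223, -0.0]
wrist_force: [-0.0, 0.2, -1.1]
grip_width: 0.7
grip_force: 22.1
```

Run:
```python
from h import *
s=env.read_state();print(s['clock'],s['ee_pos'],s['wrist_force'],s['moment'])
b=env.read_camera('wrist')[:,:,::-1]
cv2.imwrite('pics/s5.png',b[80:400])
```

```text
12.3 [ 0.54819987 -0.10314913  0.07710402] [-0.03074913  0.21537769 -1.07044926] [-0.00426111  0.0504997  -0.00609727]
```

View pics/s5.png

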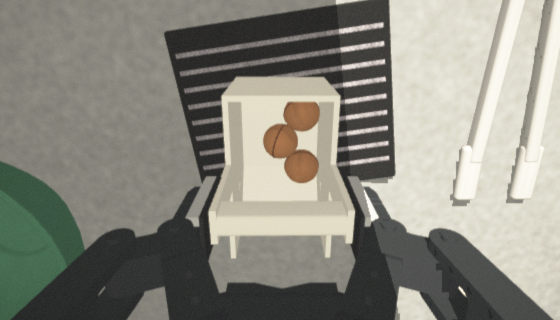

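The insert didn't tilt. It slid along with the gripper, since pivot friction beats mat friction. I'll use the fixed frame's outer wall as a lever instead: lower the rear of the foot onto the wall top and follow an arc. First I'll carry it there upright.

Call:
drive_tool(
  increments=[
    [[0,0,-0.06],0],
    [[0,0,-0.18],0],
    [[0.05,-0.02,-0.3],0],
    [[0.15,-0.07,-0.34],0],
    [[0.27,-0.13,-0.34],0],
    [[0.38,-0.19,-0.34],0],
    [[0.48,-0.24,-0.34],0],
    [[0.55,-0.275,-0.34],0],
    [[0.58,-0.288,-0.34],0],
    [[0.586,-0.288,-0.34],0],
    [[0.586,-0.288,-0.34],0],
  ],
  squeeze=40,
)

```text
clock: 13.45
ee_pos: [0.4764, 0.0435, 0.1625]
tcp_rot: [2.219, 2.224, 0.001]
wrist_force: [1.0, 0.4, -1.7]
grip_width: 0.693
grip_force: 48.7
```

Run:
```python
from h import *
s=env.read_state();print(s['clock'],s['ee_pos'],s['tcp_rot'],s['wrist_force'])
b=env.read_camera('wrist')[:,:,::-1].copy()
for X in [(.425,.0835,.04),(.53,.0835,.04)]:
    u=px('wrist',X);print(u);cv2.circle(b,tuple(int(v) for v in u),4,(0,0,255),1)
cv2.imwrite('pics/s6.png',b)
```

```text
13.45 [0.47644015 0.04345204 0.16247937] [2.21874963e+00 2.22355731e+00 6.97534743e-04] [ 0.96249513  0.41669959 -1.69581389]
[222.97741741 154.71955026]
[345.76253545 154.96991847]
```

View pics/s6.png

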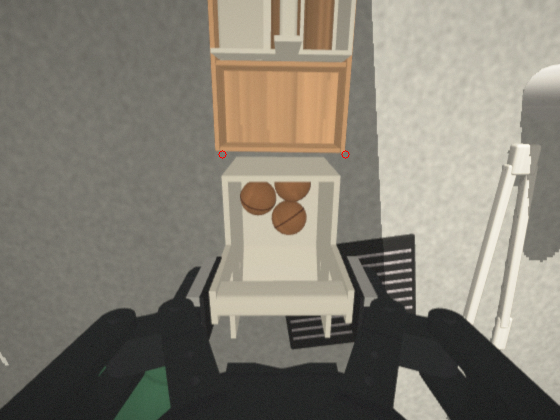

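The wrist view shows the insert upright with three nutmegs at (258,196), (292,186) and (289,217). The frame's outer wall edge is at row ~153, against a predicted 155. I'll lower it to just above the wall top.

Call:
drive_tool(
  increments=[
    [[0.006,0,0.06],0],
    [[0.006,0,0.13],0],
    [[0.006,0,0.18],0],
    [[0.006,0,0.2],0],
    [[0.006,0,0.206],0],
    [[0.006,0,0.206],0],
  ],
  squeeze=20,
)

```text
clock: 14.1
ee_pos: [0.4762, 0.0449, 0.1108]
tcp_rot: [2.22, 2.223, -0.0]
wrist_force: [0.1, 0.1, -1.3]
grip_width: 0.694
grip_force: 48.8
```

Call:
drive_tool(
  increments=[
    [[-0.02,0,0.01],0],
    [[-0.042,0,0.021],0],
    [[-0.065,0,0.034],0],
    [[-0.065,0,0.034],0],
  ],
)

```text
clock: 14.5
ee_pos: [0.4764, 0.0285, 0.1024]
tcp_rot: [2.22, 2.223, 0.002]
wrist_force: [-1.3, -0.2, 5.3]
grip_width: 0.694
grip_force: 49.5
```

Run:
```python
from h import *
s=env.read_state();print(s['clock'],s['ee_pos'],s['tcp_rot'],s['wrist_force'],s['moment'],s['grip_width'])
b=env.read_camera('wrist')[:,:,::-1].copy()
cv2.imwrite('pics/s7.png',b)
```

```text
14.5 [0.47640022 0.02852169 0.10235566] [2.21969109e+00 2.22268422e+00 1.59603313e-03] [-1.32770624 -0.23169944  5.31209623] [0.23989278 0.10816047 0.03117615] 0.69426495161015
```

View pics/s7.png

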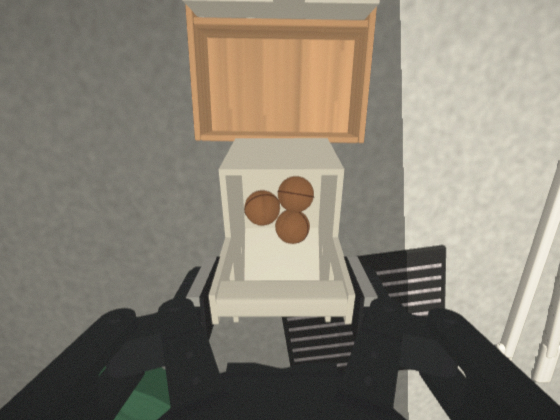

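It's tilting: the rear face now shows between rows 140 and 168, the nutmegs are still inside at (262,208), (296,194) and (292,227), and the push is about 5 N. My picture allowance is used up, so I'll check by numbers from here. I'll continue the arc to about 28–30° and measure the tilt.

Call:
drive_tool(
  increments=[
    [[-0.015,0,0.01],0],
    [[-0.03,0,0.021],0],
    [[-0.044,0,0.032],0],
    [[-0.058,0,0.044],0],
    [[-0.074,0,0.06],0],
    [[-0.089,0,0.076],0],
    [[-0.1,0,0.088],0],
    [[-0.1,0,0.088],0],
  ],
)

```text
clock: 15.35
ee_pos: [0.4764, 0.0037, 0.0802]
tcp_rot: [2.219, 2.223, 0.001]
wrist_force: [0.3, -1.4, 4.9]
grip_width: 0.693
grip_force: 50.6
```

```bash
cat >> h.py <<'E'
def tilt(v,body,im_u=282,xw=None,tcp=None):
    """tilt (deg) from wrist row v of a body point (x,z rel. pivot), in the vertical plane x=xw"""
    p=env.camera_params('wrist');c=-p['R'].T@p['t'];d=p['R'].T@np.linalg.solve(p['intrinsics'],[im_u,v,1.])
    P=np.array([tcp[1],tcp[2]+.0265]);c2,d2=c[1:],d[1:];rho=np.hypot(*body)
    a=d2@d2;b=d2@(c2-P);k=(c2-P)@(c2-P)-rho**2;D=b*b-a*k
    out=[]
    if D<0: return None
    for s in (-1,1):
        q=c2+d2*(-b+s*np.sqrt(D))/a-P
        out.append(np.degrees(np.arctan2(q[1],q[0])-np.arctan2(body[1],body[0])))
    return out
def balls(b):
    hsv=cv2.cvtColor(b,cv2.COLOR_BGR2HSV);m=cv2.inRange(hsv,(2,100,40),(14,255,200));m[:,:150]=0;m[:,420:]=0
    m=cv2.morphologyEx(m,cv2.MORPH_OPEN,np.ones((5,5)));D=cv2.distanceTransform(m,2,5)
    n,l,st,ce=cv2.connectedComponentsWithStats((D>8).astype(np.uint8));return [(ce[i].round().tolist(),int(st[i,4]),round(float(D[l==i].max()),1)) for i in range(1,n)]
E
python3 - <<'E'
from h import *
b=cv2.imread('pics/s7.png');t=[.4764,.0285,.1024]
g=b[:,276:288].mean((1,2));print('s7',balls(b));print([(i,int(g[i+1]-g[i-1])) for i in range(60,345) if abs(g[i+1]-g[i-1])>12])
s=env.read_state();print(s['clock'],s['ee_pos'],s['wrist_force'],s['grip_width'])
b=env.read_camera('wrist')[:,:,::-1].copy();cv2.imwrite('pics/s8.png',b)
g=b[:,276:288].mean((1,2));print('s8',balls(b));print([(i,int(g[i+1]-g[i-1])) for i in range(40,345) if abs(g[i+1]-g[i-1])>12])
E
```

```text
s7 [([295.0, 194.0], 306, 17.4), ([262.0, 208.0], 267, 16.8), ([292.0, 226.0], 248, 16.4)]
[(131, -19), (132, -14), (135, 15), (136, 23), (137, 20), (138, 16), (168, 14), (169, 20), (178, -20), (179, -25), (180, -22), (181, -15), (182, -12), (183, -13), (189, -12), (190, -23), (192, 13), (193, 14), (206, 13), (207, 18), (208, 22), (210, -16), (211, -22), (212, -16), (237, 15), (238, 18), (239, 19), (240, 22), (241, 32), (242, 36), (243, 23), (279, -28), (280, -40), (281, -12), (298, 13), (299, 15), (315, -52), (316, -85), (317, -53)]
15.35 [0.47636473 0.00369847 0.08016769] [ 0.32259092 -1.39586891  4.85147056] 0.6932303838769623
s8 [([296.0, 195.0], 468, 16.8), ([259.0, 199.0], 260, 16.2)]
[(98, 21), (99, 21), (167, -41), (168, -56), (169, -29), (184, 15), (185, 18), (186, 17), (189, -12), (190, -19), (191, -20), (192, -26), (193, -24), (212, 12), (213, 13), (216, 20), (217, 23), (218, 25), (219, 26), (220, 17), (246, -43), (247, -72), (248, -37), (250, -33), (251, -67), (252, -59), (253, -21), (270, 21), (271, 34), (272, 19), (274, -23), (275, -31), (276, -14), (279, 50), (280, 99), (281, 88), (282, 40), (316, -18), (317, -57), (318, -73), (319, -36)]
```

Run:
```python
from h import *
s=env.read_state();T=s['ee_pos'];p=env.camera_params('wrist')
print('cam',-p['R'].T@p['t'],'tcp',T)
for v in (98.5,168): print(v,'bottom',tilt(v,(.046,-.097),tcp=T),'top',tilt(v,(.046,-.037),tcp=T))
# predicted rows for a few tilts of bottom-back edge, top-back edge, handle
for th in (0,10,20,25,28,30,33,36):
    c,sn=np.cos(np.radians(th)),np.sin(np.radians(th))
    print(th,[round(px('wrist',(T[0],T[1]+x*c-z*sn,T[2]+.0265+x*sn+z*c))[1]) for x,z in [(.046,-.097),(.046,-.037),(.043,-.037),(.046,-.037),(.005,.007),(-.005,.007),(-.020,-.094),(-.054,-.071)]])
```

```text
cam [0.47519121 0.08370596 0.22243138] tcp [0.47633818 0.00379756 0.08026714]
98.5 bottom [np.float64(105.70316828984382), np.float64(26.146311401314644)] top None
168 bottom [np.float64(111.90572176967723), np.float64(-4.411833647660448)] top [np.float64(44.31373025138533), np.float64(11.546049450340146)]
0 [158, 177, 183, 177, 298, 319, 247, 305]
10 [135, 169, 175, 169, 302, 319, 225, 282]
20 [113, 164, 170, 164, 306, 320, 204, 260]
25 [101, 162, 168, 162, 308, 319, 193, 250]
28 [94, 162, 168, 162, 309, 319, 187, 243]
30 [90, 162, 168, 162, 309, 319, 183, 239]
33 [83, 162, 168, 162, 310, 319, 177, 233]
36 [76, 163, 169, 163, 311, 318, 171, 227]
```

The rear edge row (98.5) and lip row (~248) both give 26°, and the nutmegs are still in. I'll go on to about 31–32°.

Call:
drive_tool(
  increments=[
    [[-0.007,0,0.008],0],
    [[-0.014,0,0.016],0],
    [[-0.02,0,0.025],0],
    [[-0.026,0,0.033],0],
    [[-0.026,0,0.033],0],
  ],
)

```text
clock: 15.9
ee_pos: [0.4763, -0.0025, 0.072]
tcp_rot: [2.219, 2.224, 0.0]
wrist_force: [0.3, -1.1, 4.1]
grip_width: 0.693
grip_force: 50.9
```

```bash
cat > chk.py <<'E'
from h import *
import sys
s=env.read_state();T=s['ee_pos'];print(s['clock'],T,s['wrist_force'].round(1),s['grip_width'],'q',s['q'].round(2))
b=env.read_camera('wrist')[:,:,::-1].copy();cv2.imwrite(f'pics/{sys.argv[1]}.png',b)
g=b[:,276:288].mean((1,2));print(balls(b))
e=[i for i in range(40,345) if abs(g[i+1]-g[i-1])>14];print(e)
for v in e:
    if 60<v<125:
        r=tilt(v,(.046,-.097),tcp=T);print(v,r and round(float(r[1]),1))
E
python3 chk.py s9
```

```text
15.9 [ 0.47625087 -0.0024831   0.0719616 ] [ 0.3 -1.1  4.1] 0.6926216423966708 q [-0.7   0.41  0.7   2.21 -0.43  0.66  0.3 ]
[([296.0, 191.0], 373, 17.2), ([258.0, 189.0], 307, 17.4)]
[86, 87, 88, 167, 168, 169, 177, 182, 183, 184, 206, 207, 208, 209, 210, 211, 235, 236, 237, 238, 247, 248, 249, 250, 269, 270, 273, 274, 279, 280, 281, 282, 283, 317, 318, 319]
86 31.7
87 31.3
88 30.8
```

```bash
python3 - <<'E'
from h import *
for f in ('s7','s8','s9'):
    b=cv2.imread(f'pics/{f}.png');hsv=cv2.cvtColor(b,cv2.COLOR_BGR2HSV);m=cv2.inRange(hsv,(2,100,40),(14,255,200));m=cv2.morphologyEx(m,2,np.ones((5,5)))
    n,l,st,ce=cv2.connectedComponentsWithStats(m);print(f,[st[i].tolist() for i in range(1,n) if st[i,4]>60])
E
python3 - <<'E'
import cv2,numpy as np
b=cv2.imread('pics/s9.png');hsv=cv2.cvtColor(b,cv2.COLOR_BGR2HSV);m=cv2.inRange(hsv,(2,100,40),(14,255,200))
for r in range(164,214,3): print(r,''.join('#' if m[r,c] else '.' for c in range(225,340,2)))
E
```

```text
s7 [[245, 177, 68, 66, 2771]]
s8 [[278, 169, 39, 52, 1602], [242, 182, 35, 34, 950]]
s9 [[278, 169, 39, 43, 1312], [241, 172, 36, 35, 1005]]
164 ..........................................................
167 ..........................................................
170 ............................###################...........
173 ..............#######........#################............
176 ...........############.......###############.............
179 ..........###############......#############..............
182 .........################....#############................
185 ........##################..###############...............
188 ........##################.#################..............
191 ........##################.#################..............
194 ........##################.##################.............
197 .........################..#################..............
200 ..........##############...#################..............
203 ............###########.....###############...............
206 ...............#####.........#############................
209 ...............................##########.................
212 ...................................#......................
```

All three are inside: two in the ramp/floor valley and one behind them. Tilt is 31°. I'll lock the grip, lift off, and carry slowly (under 0.1 m/s) so that the nutmegs stay in.

Call:
drive_tool(
  increments=[
    [[0,0,0],0],
    [[0,0,0],0],
    [[0,0,0],0],
    [[0,0,-0.02],0],
    [[0,0,-0.05],0],
    [[0,0,-0.08],0],
    [[0,0,-0.11],0],
    [[0,0,-0.14],0],
    [[0,0,-0.17],0],
    [[0,0,-0.195],0],
    [[0,0,-0.21],0],
    [[0,0,-0.215],0],
  ],
  squeeze=100,
)

```text
clock: 17.15
ee_pos: [0.4762, -0.0023, 0.126]
tcp_rot: [2.219, 2.224, 0.001]
wrist_force: [-0.3, -0.9, -2.8]
grip_width: 0.683
grip_force: 107.0
```

Call:
drive_tool(
  increments=[
    [[-0.01,0.005,0],0],
    [[-0.03,0.015,0],0],
    [[-0.06,0.03,0],0],
    [[-0.09,0.045,0],0],
    [[-0.12,0.06,0],0],
    [[-0.15,0.075,0],0],
    [[-0.18,0.09,0],0],
    [[-0.21,0.105,0],0],
    [[-0.24,0.12,0],0],
    [[-0.27,0.135,0],0],
    [[-0.29,0.145,0],0],
    [[-0.3,0.15,0],0],
  ],
)

```text
clock: 18.35
ee_pos: [0.514, -0.078, 0.1256]
tcp_rot: [2.219, 2.223, -0.0]
wrist_force: [-1.0, -0.4, -1.6]
grip_width: 0.684
grip_force: 107.0
```

```bash
python3 chk.py s10
python3 - <<'E'
from h import *
T=env.read_state()['ee_pos']
for th in (27,31,35):
    c,sn=np.cos(np.radians(th)),np.sin(np.radians(th))
    print(th,[round(px('wrist',(T[0],T[1]+x*c-z*sn,T[2]+.0265+x*sn+z*c))[1]) for x,z in [(.046,-.097),(.046,-.037),(-.020,-.094),(-.054,-.071)]])
E
```

```text
18.35 [ 0.51397304 -0.07796275  0.12557463] [-1.  -0.4 -1.6] 0.6844401858434174 q [-0.59  0.39  0.76  2.08 -0.37  0.81  0.4 ]
[([297.0, 193.0], 376, 17.4), ([259.0, 190.0], 299, 17.4)]
[87, 88, 89, 167, 168, 169, 182, 183, 184, 185, 186, 208, 209, 210, 211, 212, 236, 237, 238, 239, 243, 244, 245, 247, 248, 249, 255, 256, 257, 258, 259, 260, 261, 271, 272, 273, 274, 280, 281, 282, 316, 317, 318, 319]
87 31.1
88 30.7
89 30.3
27 [97, 162, 189, 246]
31 [87, 162, 181, 237]
35 [78, 163, 173, 229]
```

Tilt holds at 31° and the nutmegs are in place. I'll carry on slowly to the bowl.

Call:
drive_tool(
  increments=[
    [[-0.015,0.002,0.002],0],
    [[-0.04,0.004,0.004],0],
    [[-0.075,0.006,0.006],0],
    [[-0.11,0.008,0.008],0],
    [[-0.145,0.008,0.01],0],
    [[-0.18,0.008,0.01],0],
    [[-0.215,0.008,0.01],0],
    [[-0.25,0.008,0.01],0],
    [[-0.285,0.008,0.01],0],
    [[-0.32,0.008,0.01],0],
    [[-0.355,0.008,0.01],0],
    [[-0.39,0.008,0.01],0],
  ],
)

```text
clock: 19.6
ee_pos: [0.516, -0.1755, 0.1231]
tcp_rot: [-2.219, -2.224, 0.0]
wrist_force: [0.4, -0.2, -1.4]
grip_width: 0.682
grip_force: 107.0
```

Call:
drive_tool(
  increments=[
    [[-0.035,0,0],0],
    [[-0.07,0,0],0],
    [[-0.105,0,0],0],
    [[-0.14,0,0],0],
    [[-0.175,0,0],0],
    [[-0.21,0,0],0],
    [[-0.245,0,0],0],
    [[-0.28,0,0],0],
    [[-0.315,0,0],0],
    [[-0.35,0,0],0],
    [[-0.385,0,0],0],
    [[-0.42,0,0],0],
  ],
)

```text
clock: 20.8
ee_pos: [0.5162, -0.2805, 0.1231]
tcp_rot: [2.219, 2.224, -0.0]
wrist_force: [-0.1, -0.5, -1.7]
grip_width: 0.68
grip_force: 107.0
```

Call:
drive_tool(
  increments=[
    [[-0.035,0,0],0],
    [[-0.07,0,0],0],
    [[-0.105,0,0],0],
    [[-0.14,0,0],0],
    [[-0.175,0,0],0],
    [[-0.21,0,0],0],
    [[-0.245,0,0],0],
    [[-0.28,0,0],0],
    [[-0.315,0,0],0],
    [[-0.35,0,0],0],
    [[-0.385,0,0],0],
    [[-0.41,0,0],0],
  ],
)

```text
clock: 22.0
ee_pos: [0.5163, -0.3832, 0.1231]
tcp_rot: [2.219, 2.223, -0.0]
wrist_force: [0.5, 0.1, -1.4]
grip_width: 0.683
grip_force: 107.0
```

```bash
python3 chk.py s11
python3 - <<'E'
from h import *
# bowl now, by wrist, top and scene
for n in ('wrist','top','scene'):
    b=env.read_camera(n)[:,:,::-1];hsv=cv2.cvtColor(b,cv2.COLOR_BGR2HSV);m=cv2.inRange(hsv,(55,80,20),(90,255,255))
    for c in cv2.findContours(m,0,2)[0]:
        if cv2.contourArea(c)>200:
            w=np.array([ray(n,q,.048)[:2] for q in cv2.convexHull(c)[:,0].astype(float)],np.float32);print(n,cv2.minEnclosingCircle(w),w.min(0),w.max(0))
E
```

```text
22.0 [ 0.51633287 -0.38324316  0.12309895] [ 0.5  0.1 -1.4] 0.6830345057996948 q [ 0.03  0.58  0.7   1.8  -0.46  0.92  0.94]
[([292.0, 197.0], 1, 8.2)]
[86, 87, 88, 89, 161, 162, 163, 164, 183, 186, 187, 211, 236, 237, 238, 279, 280, 281, 282, 283, 308, 309, 310, 311, 312, 316, 317, 318, 325, 326, 334]
86 30.9
87 30.5
88 30.0
89 29.6
wrist ((0.5139102339744568, -0.3131810426712036), 0.05688945949077606) [ 0.45718202 -0.33614227] [ 0.5704507  -0.25659418]
top ((0.3803103566169739, -0.15587154030799866), 0.05543307587504387) [ 0.35419604 -0.20472562] [ 0.4142444  -0.10479652]
top ((0.5175464749336243, -0.3130645751953125), 0.054407838732004166) [ 0.4666286  -0.34129792] [ 0.5693907  -0.26095387]
```

Run:
```python
import cv2
b=cv2.imread('pics/s11.png');hsv=cv2.cvtColor(b,cv2.COLOR_BGR2HSV);m=cv2.inRange(hsv,(0,90,25),(20,255,255))
for r in range(160,250,3): print(r,''.join('#' if m[r,c] else '.' for c in range(215,350,2)))
print(hsv[190,240:320:6].tolist())
```

```text
160 ....................................................................
163 ....................................................................
166 ....................................................................
169 .....................................###################............
172 ....................####.............###################............
175 .................###########.........##################.............
178 ................##############........################..............
181 ..............#################......################...............
184 ..............#################....################.................
187 .............##################...###############...................
190 .............##################..#################..................
193 .............##################..#################..................
196 ..............#################.##################..................
199 ...............###############..##################..................
202 ................#############....#################..................
205 .
[... 599 characters left out ...]
....................................................
232 ....................................................................
235 ....................................................................
238 ....................................................................
241 ....................................................................
244 ....................................................................
247 ....................................................................
[[20, 42, 90], [12, 151, 81], [13, 144, 85], [12, 142, 90], [12, 151, 83], [14, 146, 77], [12, 141, 65], [13, 142, 77], [13, 153, 80], [12, 125, 63], [13, 153, 80], [13, 154, 78], [15, 138, 76], [23, 40, 128]]
```

All three are present (the shadow had changed their colour), and the bowl centre is measured at (0.515, -0.313). I'll back off 5 mm more, settle, then pull away sharply.

Call:
drive_tool(
  increments=[
    [[-0.01,-0.004,0],0],
    [[-0.02,-0.004,0],0],
    [[-0.02,-0.004,0],0],
    [[-0.02,-0.004,0],0],
    [[-0.02,-0.004,0],0],
  ],
)

```text
clock: 22.7
ee_pos: [0.5155, -0.3872, 0.1231]
tcp_rot: [-2.219, -2.224, 0.0]
wrist_force: [-0.4, 0.4, -1.1]
grip_width: 0.687
grip_force: 106.9
```

Call:
drive_tool(
  increments=[
    [[0.9,0,0],0],
    [[0.9,0,0],0],
    [[0.9,0,0],0],
    [[0.9,0,0],0],
    [[0.9,0,0],0],
    [[0.9,0,0],0],
  ],
)

```text
clock: 23.3
ee_pos: [0.5154, -0.1578, 0.1229]
tcp_rot: [-2.212, -2.229, -0.002]
wrist_force: [-0.4, -0.2, -0.5]
grip_width: 0.684
grip_force: 107.3
```

```bash
python3 - <<'E'
from h import *
s=env.read_state();print(s['clock'],s['ee_pos'],s['wrist_force'])
for n in ('wrist','top','scene'):
    b=env.read_camera(n)[:,:,::-1];cv2.imwrite(f'pics/p_{n}.png',b)
    hsv=cv2.cvtColor(b,cv2.COLOR_BGR2HSV);m=cv2.inRange(hsv,(0,90,25),(20,255,255));m=cv2.morphologyEx(m,2,np.ones((2,2)))
    k,l,st,ce=cv2.connectedComponentsWithStats(m)
    for i in range(1,k):
        if 12<st[i,4]<4000:
            w=ray(n,ce[i],.02)
            if .2<w[0]<.68 and -.55<w[1]<.1: print(n,st[i].tolist(),w[:2].round(3))
b=cv2.imread('pics/p_wrist.png');hsv=cv2.cvtColor(b,cv2.COLOR_BGR2HSV);m=cv2.inRange(hsv,(0,90,25),(20,255,255))
for r in range(160,250,6): print(r,''.join('#' if m[r,c] else '.' for c in range(215,350,2)))
E
python3 chk.py s12
```

```text
23.3 [ 0.51535613 -0.1577717   0.12291435] [-0.3768254  -0.21327491 -0.53990728]
wrist [269, 178, 35, 36, 996] [ 0.518 -0.15 ]
wrist [275, 333, 28, 36, 719] [ 0.521 -0.309]
top [388, 217, 7, 9, 43] [ 0.521 -0.329]
scene [175, 219, 16, 7, 85] [ 0.524 -0.307]
160 ....................................................................
166 ....................................................................
172 ....................................................................
178 ................................#######.............................
184 ............................###############.........................
190 ...........................#################........................
196 ..........................##################........................
202 ...........................#################........................
208 ..............................###########...........................
214 ....................................................................
220 ....................................................................
226 ....................................................................
232 ....................................................................
238 ....................................................................
244 ....................................................................
23.45 [ 0.51503697 -0.16267032  0.12328023] [-0.1 -0.2 -0.2] 0.6858094044627434 q [-0.41  0.43  0.75  2.04 -0.4   0.82  0.57]
[([285.0, 201.0], 261, 15.8), ([288.0, 346.0], 84, 11.0)]
[40, 41, 43, 44, 45, 46, 56, 57, 58, 59, 61, 62, 63, 64, 73, 74, 75, 76, 78, 79, 80, 86, 87, 88, 89, 90, 183, 184, 185, 186, 204, 205, 207, 218, 219, 220, 221, 236, 237, 238, 280, 281, 282, 316, 317, 318, 319, 322]
61 42.2
62 41.8
63 41.3
64 40.9
73 36.9
74 36.4
75 36.0
76 35.6
78 34.7
79 34.2
80 33.8
86 31.2
87 30.7
88 30.3
89 29.8
90 29.4
```

Two nutmegs are in the bowl: the scene blob is 16 px wide at (183,222), about (0.52, -0.31). One is still in the insert. I'll go back slowly and repeat.

Call:
drive_tool(
  increments=[
    [[-0.01,0,0],0],
    [[-0.035,0,0],0],
    [[-0.07,0,0],0],
    [[-0.11,0,0],0],
    [[-0.15,0,0],0],
    [[-0.19,0,0],0],
    [[-0.23,0,0],0],
    [[-0.27,0,0],0],
    [[-0.31,0,0],0],
    [[-0.35,0,0],0],
    [[-0.39,0,0],0],
    [[-0.43,0,0],0],
  ],
)

```text
clock: 24.7
ee_pos: [0.5152, -0.2706, 0.1231]
tcp_rot: [-2.219, -2.224, 0.0]
wrist_force: [-0.2, -0.7, -0.4]
grip_width: 0.687
grip_force: 107.3
```

Call:
drive_tool(
  increments=[
    [[-0.04,0,0],0],
    [[-0.08,0,0],0],
    [[-0.12,0,0],0],
    [[-0.16,0,0],0],
    [[-0.2,0,0],0],
    [[-0.24,0,0],0],
    [[-0.28,0,0],0],
    [[-0.32,0,0],0],
    [[-0.36,0,0],0],
    [[-0.4,0,0],0],
    [[-0.43,0,0],0],
    [[-0.46,0,0],0],
  ],
)

```text
clock: 25.9
ee_pos: [0.5154, -0.3854, 0.123]
tcp_rot: [-2.219, -2.224, 0.0]
wrist_force: [-0.5, -1.2, -1.0]
grip_width: 0.688
grip_force: 107.3
```

Run:
```python
from h import *
s=env.read_state();print(s['clock'],s['ee_pos'])
b=env.read_camera('wrist')[:,:,::-1];hsv=cv2.cvtColor(b,cv2.COLOR_BGR2HSV);m=cv2.inRange(hsv,(0,90,25),(20,255,255));m=cv2.morphologyEx(m,2,np.ones((3,3)))
k,l,st,ce=cv2.connectedComponentsWithStats(m);print([st[i].tolist() for i in range(1,k) if st[i,4]>60])
```

```text
25.9 [ 0.51541576 -0.38543018  0.12304928]
[[519, 0, 22, 52, 415], [267, 172, 36, 36, 1013]]
```

The nutmeg sits at rest in the valley at (285,190). I'll settle and pull away again.

Call:
drive_tool(
  increments=[
    [[0,0,0],0],
    [[0,0,0],0],
    [[0,0,0],0],
  ],
)

```text
clock: 26.25
ee_pos: [0.5156, -0.3843, 0.123]
tcp_rot: [-2.218, -2.224, -0.0]
wrist_force: [0.4, 0.4, -1.2]
grip_width: 0.688
grip_force: 107.3
```

Call:
drive_tool(
  increments=[
    [[1,0,0],0],
    [[1,0,0],0],
    [[1,0,0],0],
    [[1,0,0],0],
    [[1,0,0],0],
    [[1,0,0],0],
    [[1,0,0],0],
  ],
)

```text
clock: 26.95
ee_pos: [0.5152, -0.1328, 0.1232]
tcp_rot: [-2.214, -2.228, -0.001]
wrist_force: [0.9, -0.7, -0.5]
grip_width: 0.684
grip_force: 107.5
```

Run:
```python
from h import *
s=env.read_state();print(s['clock'],s['ee_pos'])
for n in ('wrist','top','scene'):
    b=env.read_camera(n)[:,:,::-1];cv2.imwrite(f'pics/r_{n}.png',b)
    hsv=cv2.cvtColor(b,cv2.COLOR_BGR2HSV);m=cv2.inRange(hsv,(0,90,20),(22,255,255))
    k,l,st,ce=cv2.connectedComponentsWithStats(m)
    for i in range(1,k):
        if 12<st[i,4]<4000:
            w=ray(n,ce[i],.02)
            if .2<w[0]<.68 and -.55<w[1]<.1: print(n,st[i].tolist(),w[:2].round(3))
    if n!='wrist':
        u=px(n,(.515,-.313,.03)).astype(int)
        for r in range(u[1]-24,u[1]+24): print(''.join('#' if m[r,c] else ('g' if 55<hsv[r,c,0]<90 and hsv[r,c,1]>80 else '.') for c in range(u[0]-28,u[0]+28)))
```

```text
26.95 [ 0.51521393 -0.1327817   0.1232323 ]
wrist [272, 355, 23, 14, 274] [ 0.516 -0.297]
top [376, 215, 18, 19, 198] [ 0.516 -0.315]
........................................................
........................................................
.............................g.g........................
........................gggggg.g.gggg...................
........................g.gg..g.gggggggg................
.......................ggggggggggg.gg.ggg...............
.......................ggg..gggg.ggggg..gggg............
.......................gggggggggggggggggggggg...........
......................ggggg.ggggggg.ggggggggg...........
.....................ggggggggggggggg.ggggg.gggg.........
.....................gggggggggggg.gggg.g.ggggggg........
.....................gggggg.gggggggg.gggggggggggg.......
....................ggggggggggggggggggggggggggggg.......
....................gg.gggggggggggggg.gggggggggggg......
...................gggggggggggggggggggg.ggggggggggg.....
...................gg.gggggg.g.....ggg.ggggggg.g.g......
...................ggggggggg...###...ggggggggggggggg..
[... 3851 characters left out ...]
................
........................................................
........................................................
........................................................
........................................................
........................................................
........................................................
........................................................
........................................................
........................................................
........................................................
........................................................
........................................................
```

All three nutmegs are in the bowl: top blob (376..394, 215..234) centred at (0.516, -0.315), and none left in the insert. Now to level the insert, I'll hold it just off the counter and push its rear bottom edge against the frame's fixed outer wall.

Call:
drive_tool(
  increments=[
    [[0.1,-0.04,0],0],
    [[0.22,-0.09,0],0],
    [[0.34,-0.13,0],0],
    [[0.43,-0.16,0],0],
    [[0.48,-0.18,0.04],0],
    [[0.491,-0.18,0.1],0],
    [[0.491,-0.18,0.15],0],
    [[0.491,-0.18,0.18],0],
    [[0.491,-0.18,0.196],0],
    [[0.491,-0.18,0.196],0],
  ],
)

```text
clock: 28.1
ee_pos: [0.4694, -0.0131, 0.0736]
tcp_rot: [-2.22, -2.222, 0.002]
wrist_force: [-1.3, -0.6, -1.4]
grip_width: 0.682
grip_force: 107.5
```

```bash
python3 chk.py s14
```

```text
28.1 [ 0.46943511 -0.01313267  0.0736179 ] [-1.3 -0.6 -1.4] 0.6815368821061473 q [-0.7   0.4   0.71  2.22 -0.43  0.66  0.32]
[]
[65, 66, 67, 87, 88, 89, 236, 237, 238, 239, 280, 281, 282, 283, 316, 317, 318, 319]
65 41.3
66 40.8
67 40.4
87 31.4
88 31.0
89 30.5
```

Call:
drive_tool(
  increments=[
    [[0,0,0.004],0],
    [[0,0,0.008],0],
    [[0,0,0.012],0],
    [[0,0,0.012],0],
  ],
)

```text
clock: 28.55
ee_pos: [0.4696, -0.0121, 0.0711]
tcp_rot: [-2.219, -2.224, -0.0]
wrist_force: [-0.3, -0.0, -0.8]
grip_width: 0.685
grip_force: 107.5
```

Call:
drive_tool(
  increments=[
    [[0,0,0.004],0],
    [[0,0,0.008],0],
    [[0,0,0.01],0],
    [[0,0,0.01],0],
  ],
)

```text
clock: 28.95
ee_pos: [0.4695, -0.0122, 0.0685]
tcp_rot: [-2.219, -2.224, 0.0]
wrist_force: [0.8, -0.8, -1.4]
grip_width: 0.684
grip_force: 107.5
```

Call:
drive_tool(
  increments=[
    [[0,0,0.003],0],
    [[0,0,0.006],0],
    [[0,0,0.006],0],
  ],
)

```text
clock: 29.25
ee_pos: [0.4695, -0.0122, 0.067]
tcp_rot: [-2.219, -2.224, 0.0]
wrist_force: [0.3, 0.5, -0.6]
grip_width: 0.687
grip_force: 107.5
```

Call:
drive_tool(
  increments=[
    [[0,0,0.003],0],
    [[0,0,0.006],0],
    [[0,0,0.006],0],
  ],
)

```text
clock: 29.55
ee_pos: [0.4697, -0.0126, 0.0661]
tcp_rot: [-2.219, -2.223, -0.0]
wrist_force: [-4.9, -2.7, 19.8]
grip_width: 0.682
grip_force: 110.4
```

Call:
drive_tool(
  increments=[
    [[0,0,0.003],0],
    [[0,0,0.006],0],
    [[0,0,0.006],0],
  ],
)

```text
clock: 29.85
ee_pos: [0.4698, -0.0135, 0.0656]
tcp_rot: [-2.22, -2.222, -0.001]
wrist_force: [-15.5, -9.3, 57.0]
grip_width: 0.684
grip_force: 114.8
```

Counter contact was at TCP 0.0663, so the rear edge is about 34 mm up, below the 40 mm wall. I'll raise 3 mm, then push toward the wall while rising slightly.

Call:
drive_tool(
  increments=[
    [[0,0,-0.007],0],
    [[0,0,-0.014],0],
    [[0.015,0,-0.014],0],
    [[0.03,0,-0.014],0],
    [[0.042,0,-0.018],0],
    [[0.055,0,-0.024],0],
    [[0.068,0,-0.029],0],
    [[0.082,0,-0.034],0],
    [[0.082,0,-0.034],0],
  ],
  squeeze=30,
)

```text
clock: 30.75
ee_pos: [0.4698, 0.0069, 0.0727]
tcp_rot: [2.219, 2.221, -0.002]
wrist_force: [0.9, -13.0, -1.1]
grip_width: 0.685
grip_force: 108.3
```

```bash
python3 chk.py s15
```

```text
30.75 [0.46977023 0.00689043 0.07267341] [  0.9 -13.   -1.1] 0.6851721958246589 q [-0.74  0.4   0.71  2.22 -0.43  0.65  0.28]
[]
[106, 107, 198, 252, 253, 254, 259, 260, 261, 282, 283, 284, 319, 320, 321]
106 22.7
107 22.3
```

Call:
drive_tool(
  increments=[
    [[0.015,0,-0.003],0],
    [[0.03,0,-0.006],0],
    [[0.045,0,-0.008],0],
    [[0.06,0,-0.008],0],
    [[0.075,0,-0.008],0],
    [[0.09,0,-0.008],0],
    [[0.105,0,-0.008],0],
    [[0.12,0,-0.008],0],
    [[0.12,0,-0.008],0],
  ],
)

```text
clock: 31.7
ee_pos: [0.4696, 0.0377, 0.0745]
tcp_rot: [2.219, 2.222, -0.001]
wrist_force: [0.8, -7.0, 0.4]
grip_width: 0.682
grip_force: 111.2
```

```bash
python3 chk.py s16
python3 - <<'E'
from h import *
T=env.read_state()['ee_pos']
for th in (-3,0,3,6):
    c,sn=np.cos(np.radians(th)),np.sin(np.radians(th))
    print(th,[round(px('wrist',(T[0],T[1]+x*c-z*sn,T[2]+.0265+x*sn+z*c))[1]) for x,z in [(.046,-.097),(.046,-.037),(.043,-.037),(-.020,-.094),(-.054,-.071)]])
E
```

```text
31.7 [0.46959652 0.03765998 0.07454932] [ 0.8 -7.   0.4] 0.6823822885962761 q [-0.81  0.4   0.71  2.22 -0.43  0.66  0.21]
[]
[44, 45, 46, 147, 148, 156, 163, 180, 181, 289, 290, 291, 308, 325, 326, 327]
-3 [165, 180, 185, 253, 311]
0 [158, 177, 183, 247, 304]
3 [151, 174, 180, 240, 298]
6 [144, 172, 178, 234, 291]
```

Nearly upright, at 1–3°. I'll back off, lift, and carry it to the mat centre.

Call:
drive_tool(
  increments=[
    [[-0.02,0,0],0],
    [[-0.04,0,-0.04],0],
    [[-0.08,0.02,-0.12],0],
    [[-0.16,0.08,-0.16],0],
    [[-0.26,0.15,-0.16],0],
    [[-0.36,0.21,-0.16],0],
    [[-0.45,0.26,-0.16],0],
    [[-0.51,0.3,-0.16],0],
    [[-0.526,0.314,-0.14],0],
    [[-0.526,0.314,-0.1],0],
    [[-0.526,0.314,-0.05],0],
    [[-0.526,0.314,-0.03],0],
  ],
)

```text
clock: 32.95
ee_pos: [0.5471, -0.0918, 0.0804]
tcp_rot: [-2.216, -2.224, 0.002]
wrist_force: [-0.4, 0.5, -0.3]
grip_width: 0.687
grip_force: 110.7
```

Call:
drive_tool(
  increments=[
    [[0,0,0.004],0],
    [[0,0,0.008],0],
    [[0,0,0.012],0],
    [[0,0,0.012],0],
  ],
)

```text
clock: 33.35
ee_pos: [0.5484, -0.0929, 0.0792]
tcp_rot: [2.219, 2.224, 0.0]
wrist_force: [0.0, 0.6, -1.4]
grip_width: 0.684
grip_force: 110.7
```

Call:
drive_tool(
  increments=[
    [[0,0,0.004],0],
    [[0,0,0.006],0],
    [[0,0,0.006],0],
  ],
)

```text
clock: 33.65
ee_pos: [0.5482, -0.093, 0.0776]
tcp_rot: [2.219, 2.224, -0.0]
wrist_force: [0.3, 0.1, -0.5]
grip_width: 0.685
grip_force: 110.7
```

Call:
drive_tool(
  increments=[
    [[0,0,0.003],0],
    [[0,0,0.006],0],
    [[0,0,0.006],0],
  ],
)

```text
clock: 33.95
ee_pos: [0.5482, -0.093, 0.076]
tcp_rot: [-2.219, -2.224, 0.0]
wrist_force: [-0.1, -0.5, -1.4]
grip_width: 0.686
grip_force: 110.7
```

Call:
drive_tool(
  increments=[
    [[0,0,0.003],0],
    [[0,0,0.005],0],
    [[0,0,0.005],0],
  ],
)

```text
clock: 34.25
ee_pos: [0.5483, -0.093, 0.0753]
tcp_rot: [-2.219, -2.224, -0.001]
wrist_force: [-4.1, 1.2, 12.5]
grip_width: 0.681
grip_force: 112.8
```

Call:
drive_tool(
  increments=[
    [[0,0,0.002],0],
    [[0,0,0.004],0],
    [[0,0,0.004],0],
  ],
)

```text
clock: 34.55
ee_pos: [0.5485, -0.093, 0.0752]
tcp_rot: [-2.219, -2.223, -0.002]
wrist_force: [-11.2, 4.3, 34.3]
grip_width: 0.689
grip_force: 115.4
```

Contact, seated with 34 N. I'll release, rise and check.

Call:
drive_tool(
  increments=[
    [[0,0,-0.006],0],
    [[0,0,-0.006],0],
  ],
)

```text
clock: 34.75
ee_pos: [0.5484, -0.093, 0.0755]
tcp_rot: [2.219, 2.224, 0.001]
wrist_force: [-0.5, -0.5, -1.6]
grip_width: 0.687
grip_force: 110.7
```

Call:
drive_tool(
  increments=[
    [[0,0,0],0],
    [[0,0,0],0],
    [[0,0,0],0],
    [[0,0,0],0],
    [[0,0,0],0],
    [[0,0,0],0],
  ],
  jaw=0,
)

```text
clock: 35.35
ee_pos: [0.5482, -0.093, 0.0753]
tcp_rot: [-2.219, -2.224, 0.0]
wrist_force: [-0.7, -0.7, 1.2]
grip_width: 1.002
grip_force: 0.0
```

Call:
drive_tool(
  increments=[
    [[0,0,-0.08],0],
    [[0,0,-0.2],0],
    [[0,0,-0.36],0],
    [[0,0,-0.52],0],
    [[0,0,-0.68],0],
    [[0,0,-0.8],0],
    [[0,0,-0.8],0],
  ],
)

```text
clock: 36.05
ee_pos: [0.5499, -0.0935, 0.279]
tcp_rot: [2.217, 2.222, 0.007]
wrist_force: [0.8, 0.3, -0.9]
grip_width: 1.001
grip_force: 0.0
```

Run:
```python
from h import *
s=env.read_state();T=s['ee_pos'];print(s['clock'],T,s['wrist_force'].round(1))
b=env.read_camera('wrist')[:,:,::-1].copy();cv2.imwrite('pics/f_wrist.png',b)
hsv=cv2.cvtColor(b,cv2.COLOR_BGR2HSV)
m=cv2.inRange(hsv,(10,5,110),(40,70,255))
# predicted upright insert: origin O, +x -> +y world
O=np.array([.548,-.093-.004,.006])
def W(x,y,z): return O+[-y,x,z]
for nm,p in dict(bar1=(4,-30,104),bar2=(4,30,104),backTL=(50,30,60),backTR=(50,-30,60),backBL=(50,30,0),lipL=(-50,30,26),lipR=(-50,-30,26)).items(): print(nm,px('wrist',W(*(np.array(p)/1000.))).round(0))
for r in range(0,420,12): print('%3d '%r+''.join('#' if m[r,c] else ('k' if hsv[r,c,2]<40 else '.') for c in range(140,440,4)))
for n in ('top','scene'):
    b=env.read_camera(n)[:,:,::-1];cv2.imwrite(f'pics/f_{n}.png',b);hsv=cv2.cvtColor(b,cv2.COLOR_BGR2HSV);mm=cv2.inRange(hsv,(0,90,20),(22,255,255))
    k,l,st,ce=cv2.connectedComponentsWithStats(mm)
    print(n,[(st[i].tolist(),ray(n,ce[i],.02)[:2].round(3).tolist()) for i in range(1,k) if st[i,4]>30])
    g=cv2.inRange(hsv,(55,80,20),(90,255,255))
    for c in cv2.findContours(g,0,2)[0]:
        if cv2.contourArea(c)>400: print(n,'green',cv2.minEnclosingCircle(np.array([ray(n,q,.048)[:2] for q in c[:,0].astype(float)],np.float32)))
```

```text
36.05 [ 0.54986804 -0.09345205  0.27901613] [ 0.8  0.3 -0.9]
bar1 [310. 188.]
bar2 [252. 188.]
backTL [255. 138.]
backTR [308. 138.]
backBL [258. 134.]
lipL [259. 213.]
lipR [304. 213.]
  0 #...#............................######################################.###
 12 ##...##.........................#.###################################.####.
 24 #.####.###.################################################################
 36 #..######################.#################################################
 48 ###########################################################################
 60 #######.###################################################################
 72 ###########################################################################
 84 ###########################################################################
 96 ###########################################################################
108 #################################...kkkkkk.......##########################
120 ####################kkkkkkkkkkkkk....#...........##########################
132 #####################kkkkkkkk#
[... 2244 characters left out ...]
 16, 4, 60], [0.475, 0.191])]
top green ((0.3327377736568451, -0.19128663837909698), 0.07343808561563492)
top green ((0.5157456994056702, -0.3152993321418762), 0.055303238332271576)
scene [([0, 3, 55, 125, 3767], [-0.065, -1.079]), ([0, 145, 45, 35, 1041], [0.396, -0.867]), ([0, 185, 18, 45, 503], [0.544, -0.829]), ([322, 208, 77, 51, 1418], [0.488, 0.153]), ([174, 211, 16, 14, 132], [0.514, -0.313]), ([354, 230, 15, 9, 110], [0.478, 0.191]), ([510, 261, 50, 101, 4467], [0.625, 0.646]), ([178, 272, 15, 16, 147], [0.7, -0.249]), ([397, 307, 17, 16, 169], [0.7, 0.32]), ([76, 327, 19, 19, 221], [0.89, -0.451]), ([107, 332, 19, 19, 213], [0.89, -0.37]), ([427, 387, 22, 22, 275], [0.892, 0.401])]
```

Run:
```python
from h import *
b=cv2.imread('pics/f_wrist.png')
for lo,hi in ((262,270),(276,284),(290,298)):
    g=b[:,lo:hi].mean((1,2));print(lo,[(i,int(g[i+1]-g[i-1])) for i in range(100,235) if abs(g[i+1]-g[i-1])>12])
O=np.array([.548,-.097,.006])
for th in (-4,0,4):   # upright tilts about the foot edge, lip-down positive
    a=np.radians(th);c,s=np.cos(a),np.sin(a);e=-.016 if th>0 else .05
    f=lambda x,z:px('wrist',(O[0],O[1]+e+(x-e)*c-z*s,O[2]+(x-e)*s+z*c))[1].round(1)
    print(th,'bar',f(-.001,.104),f(.009,.104),'back outer/inner top',f(.05,.06),f(.047,.06),'lip',f(-.05,.026))
h=cv2.cvtColor(b,cv2.COLOR_BGR2HSV);m=cv2.inRange(h,(0,0,0),(180,255,45));m[:95]=0;m[225:]=0;m[:,:215]=0;m[:,345:]=0
m=cv2.morphologyEx(m,3,np.ones((9,9)));c=max(cv2.findContours(m,0,2)[0],key=cv2.contourArea)
print('mat',cv2.minAreaRect(np.array([ray('wrist',q,.006)[:2] for q in c[:,0].astype(float)],np.float32)))
t=cv2.imread('pics/top0.png').mean(2);mm=(t<48).astype(np.uint8);mm[:,:255]=0;mm[:,335:]=0;mm[:170]=0;mm[250:]=0
mm=cv2.morphologyEx(mm,3,np.ones((7,7)));c=max(cv2.findContours(mm,0,2)[0],key=cv2.contourArea)
print('mat top',cv2.minAreaRect(np.array([ray('top',q,.006)[:2] for q in c[:,0].astype(float)],np.float32)))
```

```text
262 [(108, -16), (109, -46), (110, -61), (111, -31), (121, 33), (122, 55), (123, 24), (124, -29), (125, -52), (126, -29), (128, 12), (129, 69), (130, 95), (131, 50), (132, 15), (133, 22), (134, 31), (135, 12), (175, -19), (176, -26), (178, 23), (179, 19), (207, -30), (208, -60), (209, -42), (210, -12)]
276 [(106, -18), (107, -51), (108, -57), (109, -27), (119, 40), (120, 55), (121, 20), (122, -35), (123, -57), (124, -28), (128, 23), (129, 75), (130, 86), (131, 43), (132, 12), (133, 17), (134, 28), (135, 17), (175, -20), (176, -29), (178, 23), (179, 21), (186, -14), (188, 16), (207, -27), (208, -58), (209, -47), (210, -14)]
290 [(104, -24), (105, -56), (106, -53), (107, -22), (117, 43), (118, 53), (120, -41), (121, -50), (122, -22), (126, 19), (127, 52), (128, 46), (129, 22), (130, 38), (131, 40), (132, 16), (133, 19), (134, 28), (135, 17), (175, -19), (176, -28), (178, 21), (179, 25), (207, -26), (208, -55), (209, -45), (210, -15)]
-4 bar 187.1 177.3 back outer/inner top 134.8 137.5 lip 213.5
0 bar 193.2 183.8 back outer/inner top 138.6 141.4 lip 213.2
4 bar 200.2 191.1 back outer/inner top 143.0 145.7 lip 213.8
mat ((0.5309902429580688, -0.08052059262990952), (0.113186776638031, 0.12528760731220245), 8.444637298583984)
mat top ((0.5516143441200256, -0.08060874789953232), (0.14357046782970428, 0.12665322422981262), 8.206400871276855)
```

All the insert edges show the same ~5 px shift, so it stands upright on the mat. Its foot centre is about (0.548, -0.075) against the mat centre (0.551, -0.081). The bowl is unmoved with the three nutmegs in it, and the arm is clear. Handing in.

```bash
python3 -c "
from workcell import env
print(env.close_job())"
```

```text
the job is handed in; nothing more can be done
None
```

The job is handed in, with no verdict returned: by my last measurements all three nutmegs are in the small green bowl, which hasn't moved, and the empty insert stands upright and released on the dark mat.

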